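Lock the lid of the handset test jig: hold the safety catch, slide the bolt

TASK

Lock the lid of the handset test jig: press the red spring catch bar down with one fingertip and, holding it down all the way, push the yellow lug of the bolt with the other fingertip until the bolt is fully home in the white hasp. Then let the catch spring back up, so that it locks the bolt, and move clear. Nothing is to be picked up, and the handset, scanner, earphone case and jar lying around stay where they are.

Things in the scene. Friction and masses are not known exactly. Their poses are not given: they have to be found in the camera images.
- jig: Test jig screwed to the bench: dark base 310 (x) x 320 (y) x 55 mm high. White lid with window (top 87 mm up) at local x 70 to 230 mm; the lock lies on the strip in front of it. Origin on the bench under the lock's middle; local x points from lock to lid (roughly away from the robot, yaw within 30 degrees), y where the bolt slides, z up. Bolt guides at local y +-82 mm are 70 mm high.
- catch_top (a point): Middle of the top face of the red catch bar: 24 mm wide (jig's x), 125 mm long (jig's y), flat top 85 mm above the bench when up, at local x = -30, y = 0 mm of the jig. It moves straight down only, and a fingertip may slide along its top. Free space of 32 mm in local x between it and the lug.
- catch (a joint): How far the bar is pressed: 0 up, 0.009 m at its stop. Spring: 3 N at the top, 6.6 N at the stop. A tooth on it stands in a rack on the bolt and blocks the bolt after 1 to 3 mm of play; the bolt runs free while the bar is pressed 5 mm or more. Let up early, it drops into the next notch and stops the bolt there.
- lug (a point): Middle of the top face of the yellow lug on the bolt, 92 mm above the bench, at local x = 28 mm, y = -8 mm plus the bolt joint value, in the jig frame. Lug 28 mm wide (x), 14 mm thick (y), standing 25 mm above the flat bolt bar (its top 67 mm above the bench). Push it on its local -y face. Its centre line is 58 mm beyond the catch bar's, seen from the robot.
- bolt (a joint): Slide of the bolt towards the jig's +y: about 0 to 0.002 m at the start (unlocked), 0.050 m at its end stop, fully home. Friction about 2.5 N; it stays where it is left. From 0.045 m on the released catch springs up behind the last rack tooth and locks it.
- home_mark (a point): Fixed point: centre of the far (+y) side of the white hasp into which the bolt slides, 62 mm above the bench. The hasp stands at the jig's local y 104 to 126 mm, x 11 to 74 mm, 79 mm high.
- handset: Bystander: black phone 150 (x) x 72 x 9 mm, lying on the mat at the left or right of the jig; origin at the centre of its underside.
- scanner: Bystander: black handheld code scanner lying down, handle 105 x 40 x 34 mm, head at its +x end 58 mm wide and 48 mm high, 143 mm long in all; origin under the middle of its handle. At the left or right of the jig.
- earbuds: Bystander: white earphone case 45 x 60 x 24 mm, lying on the lid of the jig towards its far side; origin at the centre of its underside.
- swab_jar: Bystander: white jar with blue cap, 56 mm across, 75 mm high, standing on the mat in front of a corner of the jig, at its -y end; origin at the centre of its underside.

How it is judged:
By the outcome, as a careful person would: the job done as asked, in the order asked, and still so for the second after the job is handed in, with the robot touching nothing.
It also fails if it takes over 35 s, if anything falls off the work surface, if the arm or the gripper's body presses on something with over 40 N, if the wrist force passes 120 N, or if a joint passes its speed limit or range.

ROBOT

A 6-joint arm with a two-finger parallel gripper is mounted at the origin on the work surface. World frame = base frame: x ahead of the robot, y to its left, z up, the work surface at z = 0. Lengths are in m, angles in degrees, forces in N, time in s.
With the tool pointing down it reaches from about 0.4 to 0.825 m from the base axis. Payload 7 kg.
Tool frame: the origin (TCP) lies between the finger pads; the fingertips stand 22 mm ahead of it and the grasp point (between the pads) lies 3 mm ahead of it; z points along the fingers, y is the line along which they close (so a half turn about z gives the same grasp; the last joint's range is limited). The gripper opens to 88 mm and grips with 3 to 60 N. Pads are 19 mm wide; open, the fingers measure 130 mm over their backs; the gripper's body (78 mm by 193 mm) begins 47 mm behind the grasp point.
Start: joints at [86.694, 20.546, 0.682, 0, -70.136, -16.507], TCP at [0.229, 0.635, 0.249] pointing down, gripper open.
Joint ranges: [-176.03, 176.03], [-82.01, 121.73], [-58.28, 71.71], [-173.87, 95.51], [-174.79, -0.11], [-173.66, 173.66]. Speed limits (degrees/s): [136.94, 136.94, 172.46, 180, 180, 180].

INTERFACE

Orientations are given as [roll, pitch, yaw] about the fixed x, y, z axes, in that order (R = Rz(yaw) Ry(pitch) Rx(roll)).
In Python, from plant import ctrl gives the robot as it stands.
- The arm moves only by the tool apply_moves, never from a script. Its argument "targets" is a list of rows, each an object with "travel": the shift along the tool's x, y, z in mm, a list of three; "roll": the turn about the tool's z in degrees; "jaw": the finger opening in mm, from 0 to 87.6. In form: [{"travel": [tx, ty, tz], "roll": roll, "jaw": jaw}, ...]. A call has 1 to 10 rows; each row shifts and turns the commanded pose from where the row before left it, along the tool's axes as they then stand; what a row does not reach is not made up. A row lasts 1/10 s, in which the tool goes at most 50 mm and 8.59 degrees, less where a joint would pass 70% of its speed; a pose out of reach is approached as far as the arm can. A call with a gripper value outside its range is refused whole. The fingers move at their own pace and stop on an object; the grip force is fixed at half the most. Time passes only in rows, so rows that do not move let the fingers close. It gives the time, the measured TCP pose, the force, the opening and the grip force at its end, in the units of the state.
- ctrl.get_obs(): the state, without advancing time (a new reading comes with each control period).
- ctrl.snapshot(name): name is "scene" or "side" or "wrist"; returns the picture (384x512x3 uint8, red, green, blue); there is no depth.
- ctrl.calibration(name): a dict with "K" (3x3 intrinsics, pixels), "dist_coeffs" ([k1, k2, p1, p2, k3] as OpenCV has them; the pictures are not rectified), "extrinsics" (4x4, takes a point from camera to world coordinates); the wrist camera has in their place "hand_eye" (4x4, takes a point from camera to tool coordinates, whose origin is the TCP and whose axes are the flange's). Camera axes: x right, y down, z forward; pixel columns grow to the right and rows downward; lengths in m; the calibration is good to about 2 mm. A picture is of the moment at which its call begins: read the wrist's pose just before it. calibration takes no time and is no camera call.
- ctrl.close_job(): hands the job in; it is judged then, once.
The state is a dict: "clock": time; "joint_pos": joint angles; "qvel": joint speeds; "tau": joint torques, N m; "tool_pos": TCP position; "orientation": TCP orientation; "force": force on the tool from outside, world axes, zero at the start; "moment": the same for the moment, N m; "opening": finger opening in m; "gripper_force": force on a finger pad.
Only numpy, scipy, OpenCV 4.12 (cv2) and the standard library are available. Lean on these libraries where they do the work, as an engineer would, in place of code of your own. Each camera call takes 0.05 s, during which the arm holds its last target. There are 200 camera calls.

## Working session

There is one attempt and no reset: what is moved stays moved. The work goes in short steps, Python scripts to look and compute and a tool call to move; the robot and the scene stay as the last step left them, time stands still between calls to the robot, and variables do not carry over. Pictures are saved under pics/ and viewed, at most 10 in all, crops included, and the job is handed in when it is done.

Besides the shell and the picture viewer there is one more tool, called by a JSON object that holds its "name" and its "arguments", one argument or row to a line. apply_moves: Moves the arm, as the interface text tells. Its arguments: {"type":"object","properties":{"targets":{"type":"array","items":{"type":"object","properties":{"travel":{"type":"array","items":{"type":"number"}},"roll":{"type":"number"},"jaw":{"type":"number"}}}}},"required":["targets"]}

```bash
mkdir -p pics; ls; python3 - <<'E'
from plant import ctrl
import cv2,numpy as np
o=ctrl.get_obs();print({k:np.round(v,3) for k,v in o.items()})
for n in("scene","side"):
    im=ctrl.snapshot(n);cv2.imwrite(f"pics/{n}0.png",im[:,:,::-1]);
    print(n,{k:np.round(v,3).tolist() for k,v in ctrl.calibration(n).items()})
print({k:np.round(v,3).tolist() for k,v in ctrl.calibration("wrist").items()})
E
```

```text
pics
{'clock': np.float64(0.0), 'joint_pos': array([ 8.6694e+01,  2.0590e+01,  6.3400e-01, -2.0000e-02, -7.0137e+01,
       -1.6507e+01]), 'qvel': array([-0.008,  0.059, -0.053,  0.081, -0.   ,  0.013]), 'tau': array([ 4.0000e-03, -5.8272e+01,  2.9305e+01,  6.9970e+00,  7.0000e-03,
       -0.0000e+00]), 'tool_pos': array([0.229, 0.635, 0.248]), 'orientation': array([ 1.79905e+02, -8.00000e-03, -1.98200e+01]), 'force': array([-0.102,  0.453, -0.465]), 'moment': array([0.055, 0.01 , 0.022]), 'gripper_force': np.float64(0.0), 'opening': np.float64(0.088)}
scene {'K': [[471.397, 0.0, 252.299], [0.0, 471.397, 192.571], [0.0, 0.0, 1.0]], 'dist_coeffs': [-0.003, 0.0, 0.0, 0.0, 0.0], 'extrinsics': [[0.696, 0.514, -0.502, 1.12], [0.718, -0.503, 0.48, -0.466], [-0.005, -0.695, -0.719, 0.874], [0.0, 0.0, 0.0, 1.0]]}
side {'K': [[451.976, 0.0, 253.474], [0.0, 451.976, 193.033], [0.0, 0.0, 1.0]], 'dist_coeffs': [-0.109, 0.0, 0.0, 0.0, 0.0], 'extrinsics': [[0.979, -0.112, 0.168, 0.356], [-0.202, -0.526, 0.826, -0.905], [-0.004, -0.843, -0.538, 0.7], [0.0, 0.0, 0.0, 1.0]]}
{'K': [[285.842, 0.0, 254.23], [0.0, 285.842, 188.464], [0.0, 0.0, 1.0]], 'dist_coeffs': [-0.025, 0.0, 0.0, 0.0, 0.0], 'hand_eye': [[0.0, -0.967, -0.256, 0.068], [1.0, 0.0, 0.0, 0.0], [-0.0, -0.256, 0.967, -0.138], [0.0, 0.0, 0.0, 1.0]]}
```

View pics/scene0.png

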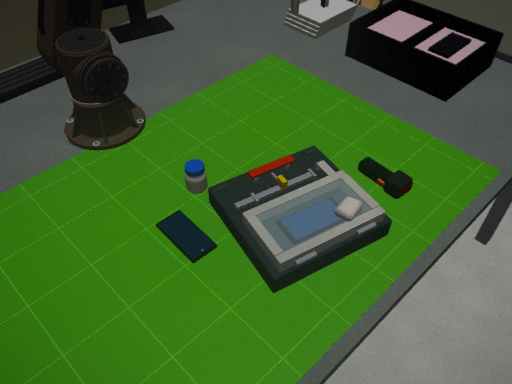

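View pics/side0.png

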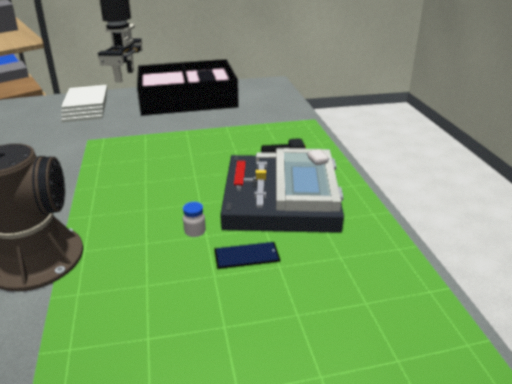

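The scene view shows the red bar at about (271,166), the yellow lug at (283,181) and the hasp at (327,170). The side view has the bar at (240,172) and the lug at (261,174). I'll enlarge both.

```bash
python3 - <<'E'
import cv2,numpy as np
a=cv2.imread("pics/scene0.png")[140:215,200:350];b=cv2.imread("pics/side0.png")[140:240,210:360]
a=cv2.resize(a,None,fx=5,fy=5,interpolation=cv2.INTER_CUBIC)[:300];b=cv2.resize(b[:60],None,fx=5,fy=5,interpolation=cv2.INTER_CUBIC)
cv2.imwrite("pics/c.png",np.vstack([a,b]))
E
```

```text
(no output)
```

View pics/c.png

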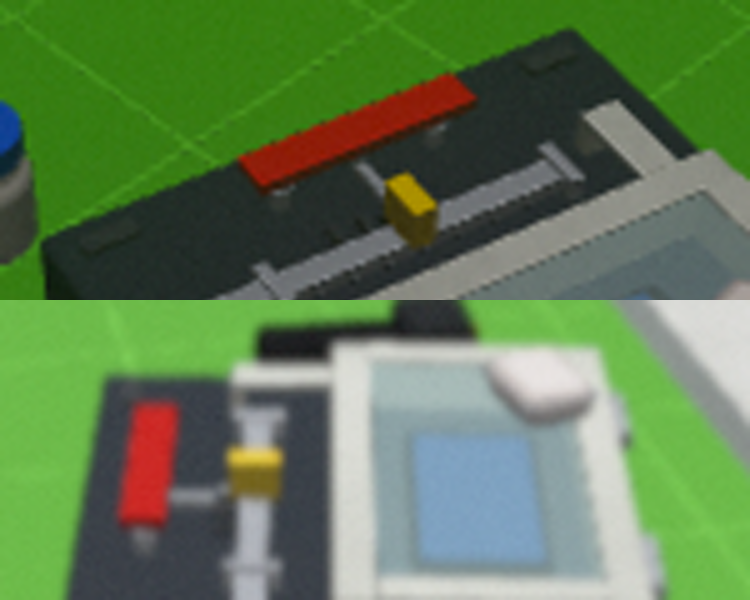

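The crop shows the bar and lug top corners clearly. I'll fit the jig pose to them.

```bash
cat > h.py <<'E'
import numpy as np,cv2
from plant import ctrl
def jig2w(p,P):
    x,y,a=P[:3];c,s=np.cos(a),np.sin(a);P3=np.asarray(p,float)
    return np.c_[x+c*P3[:,0]-s*P3[:,1],y+s*P3[:,0]+c*P3[:,1],P3[:,2]]
def proj(name,W,T=None):
    C=ctrl.calibration(name);E=np.array(C["extrinsics"]) if T is None else T@np.array(C["hand_eye"])
    R=E[:3,:3].T;return cv2.projectPoints(np.asarray(W,float),cv2.Rodrigues(R)[0],-R@E[:3,3],np.array(C["K"]),np.array(C["dist_coeffs"]))[0][:,0]
def pts(b):
    return np.array([[-42,-62.5,85],[-18,-62.5,85],[-18,62.5,85],[-42,62.5,85],[14,-15+b,92],[14,-1+b,92],[42,-1+b,92],[42,-15+b,92]])/1000
E
python3 - <<'E'
from h import *
from scipy.optimize import least_squares
s=np.array([(238,158),(262,187),(476,97),(452,73),(385,183),(407,174),(437,205),(413,216)])/5+(200,140)
d=(np.array([(120,522),(164,525),(179,403),(137,403),(228,474),(230,450),(281,450),(281,475)])-(0,300))/5+(210,140)
# pixel (i) of upscaled: half-pixel effects negligible
f=lambda P,w=(1,1):np.r_[w[0]*(proj("scene",jig2w(pts(P[3]*1000),P))-s),w[1]*(proj("side",jig2w(pts(P[3]*1000),P))-d)].ravel()
for w in((1,1),(1,0),(0,1)):
    r=least_squares(lambda P:f(P,w),[.6,.2,0,0],x_scale=[.1,.1,.1,.01]);print(w,r.x.round(4),np.degrees(r.x[2]).round(2),np.abs(r.fun).max().round(2),(r.fun**2).mean()**.5)
E
```

```text
(1, 1) [ 5.652e-01  1.506e-01 -2.447e-01 -1.000e-04] -14.02 3.1 1.063140714037385
(1, 0) [ 5.658e-01  1.524e-01 -2.391e-01  2.000e-04] -13.7 0.59 0.22053144417302972
(0, 1) [ 0.563   0.1439 -0.2485 -0.0035] -14.24 1.27 0.4711854852244153
```

{"name": "apply_moves", "arguments": {
  "targets": [
    {"travel": [0, 0, 0], "roll": 8.42, "jaw": 44},
    {"travel": [0, 0, 0], "roll": 8.42, "jaw": 44},
    {"travel": [0, 0, 0], "roll": 8.42, "jaw": 44},
    {"travel": [0, 0, 0], "roll": 8.42, "jaw": 44},
    {"travel": [0, 0, 0], "roll": 8.42, "jaw": 44},
    {"travel": [0, 0, 0], "roll": 8.42, "jaw": 44},
    {"travel": [0, 0, 0], "roll": 8.42, "jaw": 44},
    {"travel": [0, 0, 0], "roll": 8.42, "jaw": 44},
    {"travel": [0, 0, 0], "roll": 8.42, "jaw": 44},
    {"travel": [0, 0, 0], "roll": 8.42, "jaw": 44}
  ]
}}

```text
clock: 1.1
tool_pos: [0.2287, 0.6348, 0.248]
orientation: [-180.0, -0.1, -104.4]
force: [-0.7, 0.3, -0.9]
opening: 0.0439
gripper_force: 0.0
```

{"name": "apply_moves", "arguments": {
  "targets": [
    {"travel": [14, -15, 0], "roll": 0, "jaw": 44},
    {"travel": [20, -21, 0], "roll": 0, "jaw": 44},
    {"travel": [22, -23, 0], "roll": 0, "jaw": 44},
    {"travel": [22, -23, 0], "roll": 0, "jaw": 44},
    {"travel": [22, -23, 0], "roll": 0, "jaw": 44},
    {"travel": [22, -23, 0], "roll": 0, "jaw": 44},
    {"travel": [22, -23, 0], "roll": 0, "jaw": 44},
    {"travel": [22, -23, 0], "roll": 0, "jaw": 44},
    {"travel": [22, -23, 0], "roll": 0, "jaw": 44},
    {"travel": [22, -23, 0], "roll": 0, "jaw": 44}
  ]
}}

```text
clock: 2.1
tool_pos: [0.3919, 0.376, 0.2484]
orientation: [180.0, -0.0, -103.9]
force: [-0.1, -0.2, -0.3]
opening: 0.0438
gripper_force: 0.0
```

{"name": "apply_moves", "arguments": {
  "targets": [
    {"travel": [22, -23, 0], "roll": 0, "jaw": 44},
    {"travel": [22, -23, 0], "roll": 0, "jaw": 44},
    {"travel": [22, -23, 0], "roll": 0, "jaw": 44},
    {"travel": [22, -23, 0], "roll": 0, "jaw": 44},
    {"travel": [22, -23, 0], "roll": 0, "jaw": 44},
    {"travel": [22, -23, 0], "roll": 0, "jaw": 44},
    {"travel": [22, -23, 0], "roll": 0, "jaw": 44},
    {"travel": [22, -23, 0], "roll": 0, "jaw": 44},
    {"travel": [21, -22, 0], "roll": 0, "jaw": 44},
    {"travel": [12, -15, 0], "roll": 0, "jaw": 44}
  ]
}}

```text
clock: 3.1
tool_pos: [0.5554, 0.1192, 0.2483]
orientation: [180.0, -0.0, -104.0]
force: [0.7, 0.9, -0.2]
opening: 0.044
gripper_force: 0.0
```

```bash
python3 - <<'E'
from h import *
o=ctrl.get_obs();print(o["clock"],o["tool_pos"].round(4),o["orientation"].round(2),o["opening"],o["force"].round(2),o["joint_pos"].round(1))
im=ctrl.snapshot("wrist");cv2.imwrite("pics/w0.png",im[:,:,::-1])
cv2.imwrite("pics/w0b.png",cv2.resize(im[:,:,::-1],None,fx=1.56,fy=1.56,interpolation=cv2.INTER_CUBIC))
E
```

```text
3.1 [0.5554 0.1192 0.2483] [ 1.7997e+02 -3.0000e-02 -1.0396e+02] 0.043958810731263565 [ 0.7   0.88 -0.21] [ 31.8  10.6 -13.1   0.  -66.4 -45.8]
```

View pics/w0b.png

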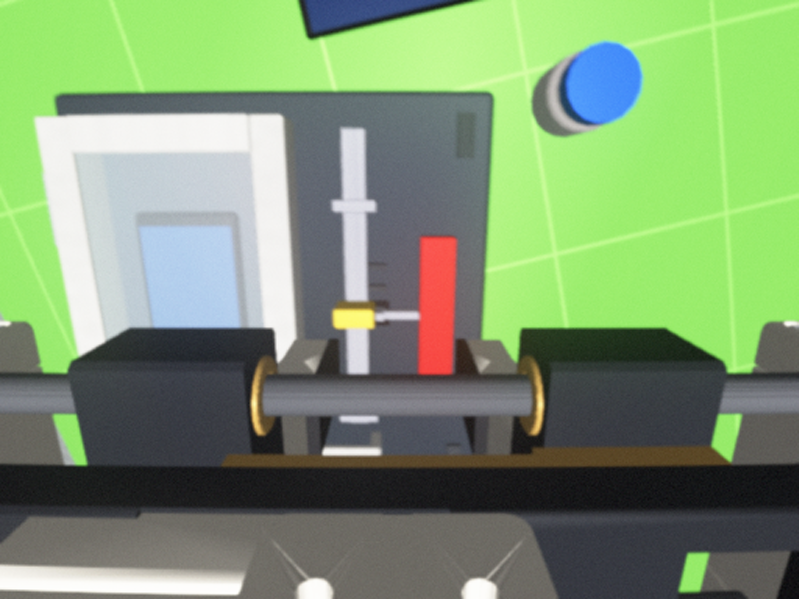

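```bash
python3 - <<'E'
from h import *
from scipy.spatial.transform import Rotation as Ro
T=np.eye(4);T[:3,:3]=Ro.from_euler("xyz",[179.97,-.03,-103.96],degrees=True).as_matrix();T[:3,3]=[.5554,.1192,.2483]
g=np.array([[-42,-62.5,85],[-18,-62.5,85],[14,-15,92],[42,-15,92],[14,-1,92],[42,-1,92],[14,-15,67],[42,-15,67],[-60,-160,55],[70,-110,55]])/1000
for P in([.5652,.1506,-.2447],[.5658,.1524,-.2391],[.563,.1439,-.2485]):
    print((proj("wrist",jig2w(g,P),T)*1.56).round(0).tolist())
im=cv2.imread("pics/w0.png")[145:240,200:305]
cv2.imwrite("pics/w0c.png",cv2.resize(im,None,fx=6,fy=6,interpolation=cv2.INTER_CUBIC))
E
```

```text
[[455.0, 236.0], [419.0, 236.0], [372.0, 307.0], [331.0, 307.0], [372.0, 326.0], [332.0, 326.0], [374.0, 297.0], [336.0, 297.0], [480.0, 89.0], [295.0, 164.0]]
[[454.0, 239.0], [418.0, 239.0], [372.0, 309.0], [331.0, 309.0], [372.0, 329.0], [332.0, 329.0], [374.0, 300.0], [336.0, 300.0], [478.0, 92.0], [294.0, 168.0]]
[[456.0, 226.0], [420.0, 226.0], [373.0, 297.0], [332.0, 296.0], [373.0, 316.0], [332.0, 316.0], [375.0, 288.0], [337.0, 288.0], [482.0, 79.0], [296.0, 154.0]]
```

View pics/w0c.png

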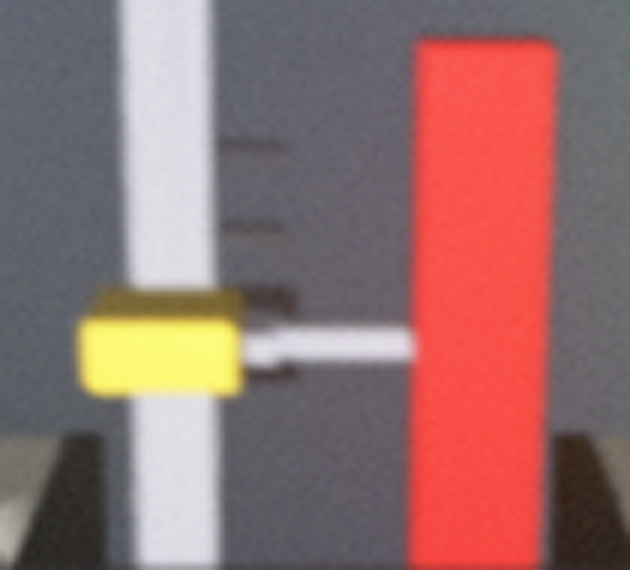

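{"name": "apply_moves", "arguments": {
  "targets": [
    {"travel": [0, 0, 10], "roll": 0, "jaw": 44},
    {"travel": [0, 0, 18], "roll": 0, "jaw": 44},
    {"travel": [0, 0, 20], "roll": 0, "jaw": 44},
    {"travel": [0, 0, 20], "roll": 0, "jaw": 44},
    {"travel": [0, 0, 20], "roll": 0, "jaw": 44},
    {"travel": [0, 0, 18], "roll": 0, "jaw": 44},
    {"travel": [0, 0, 14], "roll": 0, "jaw": 44},
    {"travel": [0, 0, 10], "roll": 0, "jaw": 44},
    {"travel": [0, 0, 6], "roll": 0, "jaw": 44},
    {"travel": [0, 0, 0], "roll": 0, "jaw": 44}
  ]
}}

```text
clock: 4.15
tool_pos: [0.5546, 0.1217, 0.1118]
orientation: [179.9, -0.0, -104.0]
force: [-0.5, 0.2, 0.5]
opening: 0.0438
gripper_force: 0.0
```

```bash
python3 - <<'E'
from h import *
o=ctrl.get_obs();print(o["clock"],o["tool_pos"].round(4),o["orientation"].round(2),o["force"].round(2))
im=ctrl.snapshot("wrist")[:,:,::-1];s=ctrl.snapshot("side")[:,:,::-1];c=ctrl.snapshot("scene")[:,:,::-1]
r=lambda a,f:cv2.resize(a,f,interpolation=cv2.INTER_CUBIC)
cv2.imwrite("pics/d1.png",np.vstack([r(im[60:330,90:420],(660,540))[:300],np.hstack([r(s[120:220,190:300],(330,300)),r(c[110:210,215:325],(330,300))])]))
E
```

```text
4.15 [0.5546 0.1217 0.1118] [ 1.7994e+02 -5.0000e-02 -1.0397e+02] [-0.47  0.21  0.51]
```

View pics/d1.png

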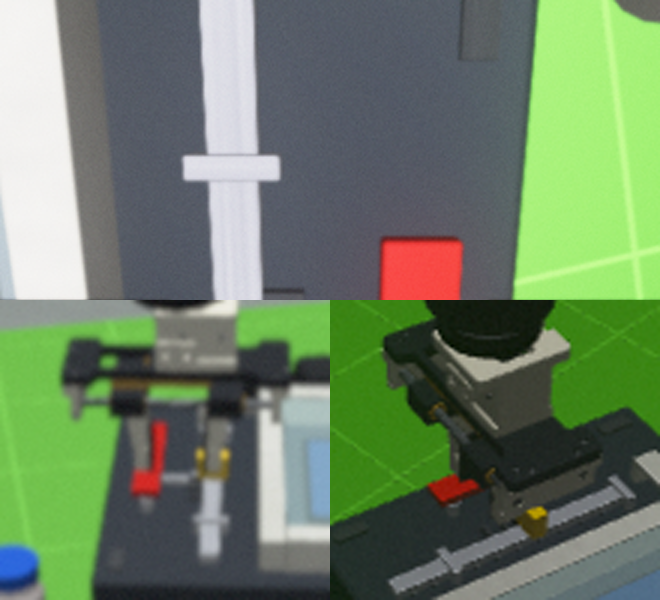

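The tips hang over the bar and just short of the lug's pushing face. I'll press now.

{"name": "apply_moves", "arguments": {
  "targets": [
    {"travel": [0, 0, 2], "roll": 0, "jaw": 44},
    {"travel": [0, 0, 2], "roll": 0, "jaw": 44},
    {"travel": [0, 0, 2], "roll": 0, "jaw": 44},
    {"travel": [0, 0, 2], "roll": 0, "jaw": 44},
    {"travel": [0, 0, 2], "roll": 0, "jaw": 44},
    {"travel": [0, 0, 0], "roll": 0, "jaw": 44},
    {"travel": [0, 0, 0], "roll": 0, "jaw": 44}
  ]
}}

```text
clock: 5.0
tool_pos: [0.5554, 0.1218, 0.1028]
orientation: [-180.0, 0.0, -104.0]
force: [0.3, -0.3, 4.6]
opening: 0.0441
gripper_force: 2.2
```

{"name": "apply_moves", "arguments": {
  "targets": [
    {"travel": [0, 0, 2], "roll": 0, "jaw": 44},
    {"travel": [0, 0, 2], "roll": 0, "jaw": 44},
    {"travel": [0, 0, 0], "roll": 0, "jaw": 44},
    {"travel": [0, 0, 0], "roll": 0, "jaw": 44}
  ]
}}

```text
clock: 5.4
tool_pos: [0.5554, 0.1217, 0.0988]
orientation: [-180.0, 0.0, -104.0]
force: [-1.6, 0.3, 6.4]
opening: 0.044
gripper_force: 2.9
```

{"name": "apply_moves", "arguments": {
  "targets": [
    {"travel": [-2, 0, 0], "roll": 0, "jaw": 44},
    {"travel": [-3, 0, 0], "roll": 0, "jaw": 44},
    {"travel": [-3, 0, 0], "roll": 0, "jaw": 44},
    {"travel": [-3, 0, 0], "roll": 0, "jaw": 44},
    {"travel": [-4, 0, 0], "roll": 0, "jaw": 44},
    {"travel": [-4, 0, 0], "roll": 0, "jaw": 44},
    {"travel": [-4, 0, 0], "roll": 0, "jaw": 44},
    {"travel": [-4, 0, 0], "roll": 0, "jaw": 44},
    {"travel": [-4, 0, 0], "roll": 0, "jaw": 44},
    {"travel": [0, 0, 0], "roll": 0, "jaw": 44}
  ]
}}

```text
clock: 6.4
tool_pos: [0.5623, 0.1507, 0.0986]
orientation: [180.0, -0.1, -104.0]
force: [-1.8, -5.3, 6.7]
opening: 0.044
gripper_force: 3.6
```

{"name": "apply_moves", "arguments": {
  "targets": [
    {"travel": [-3, 0, 0], "roll": 0, "jaw": 44},
    {"travel": [-4, 0, 0], "roll": 0, "jaw": 44},
    {"travel": [-4, 0, 0], "roll": 0, "jaw": 44},
    {"travel": [-4, 0, 0], "roll": 0, "jaw": 44},
    {"travel": [-3, 0, 0], "roll": 0, "jaw": 44},
    {"travel": [-3, 0, 0], "roll": 0, "jaw": 44},
    {"travel": [-2, 0, 0], "roll": 0, "jaw": 44},
    {"travel": [0, 0, 0], "roll": 0, "jaw": 44},
    {"travel": [0, 0, 0], "roll": 0, "jaw": 44}
  ]
}}

```text
clock: 7.3
tool_pos: [0.5679, 0.1727, 0.0986]
orientation: [180.0, -0.1, -104.0]
force: [-1.5, -5.5, 6.2]
opening: 0.0441
gripper_force: 3.7
```

{"name": "apply_moves", "arguments": {
  "targets": [
    {"travel": [-1, 0, 0], "roll": 0, "jaw": 44},
    {"travel": [-1, 0, 0], "roll": 0, "jaw": 44},
    {"travel": [-1, 0, 0], "roll": 0, "jaw": 44},
    {"travel": [0, 0, 0], "roll": 0, "jaw": 44},
    {"travel": [0, 0, 0], "roll": 0, "jaw": 44}
  ]
}}

```text
clock: 7.8
tool_pos: [0.5685, 0.1753, 0.0986]
orientation: [180.0, -0.2, -104.0]
force: [-0.6, -6.0, 6.0]
opening: 0.0437
gripper_force: 4.0
```

{"name": "apply_moves", "arguments": {
  "targets": [
    {"travel": [-1, 0, 0], "roll": 0, "jaw": 44},
    {"travel": [0, 0, 0], "roll": 0, "jaw": 44},
    {"travel": [0, 0, 0], "roll": 0, "jaw": 44}
  ]
}}

```text
clock: 8.1
tool_pos: [0.5686, 0.1757, 0.0987]
orientation: [179.9, -0.2, -104.0]
force: [-1.4, -8.9, 7.6]
opening: 0.0438
gripper_force: 5.5
```

{"name": "apply_moves", "arguments": {
  "targets": [
    {"travel": [-1, 0, 0], "roll": 0, "jaw": 44},
    {"travel": [0, 0, 0], "roll": 0, "jaw": 44},
    {"travel": [0, 0, 0], "roll": 0, "jaw": 44}
  ]
}}

```text
clock: 8.4
tool_pos: [0.5686, 0.1758, 0.0987]
orientation: [179.9, -0.3, -104.1]
force: [-0.7, -12.9, 8.6]
opening: 0.0439
gripper_force: 7.1
```

The force is rising without further travel, so the bolt is at its end stop. I'll ease off the lug with the bar still down, then lift.

{"name": "apply_moves", "arguments": {
  "targets": [
    {"travel": [2, 0, 0], "roll": 0, "jaw": 44},
    {"travel": [2, 0, 0], "roll": 0, "jaw": 44},
    {"travel": [1, 0, 0], "roll": 0, "jaw": 44},
    {"travel": [0, 0, 0], "roll": 0, "jaw": 44},
    {"travel": [0, 0, -2], "roll": 0, "jaw": 44},
    {"travel": [0, 0, -4], "roll": 0, "jaw": 44},
    {"travel": [0, 0, -4], "roll": 0, "jaw": 44},
    {"travel": [0, 0, -6], "roll": 0, "jaw": 44},
    {"travel": [0, 0, -12], "roll": 0, "jaw": 44},
    {"travel": [0, 0, -16], "roll": 0, "jaw": 44}
  ]
}}

```text
clock: 9.4
tool_pos: [0.5676, 0.1735, 0.1426]
orientation: [179.9, -0.1, -104.0]
force: [0.4, -0.1, 0.7]
opening: 0.0441
gripper_force: 0.0
```

{"name": "apply_moves", "arguments": {
  "targets": [
    {"travel": [0, 0, -20], "roll": 0, "jaw": 44},
    {"travel": [0, 0, -20], "roll": 0, "jaw": 44},
    {"travel": [0, 0, -20], "roll": 0, "jaw": 44},
    {"travel": [10, 0, -20], "roll": 0, "jaw": 44},
    {"travel": [20, 0, -10], "roll": 0, "jaw": 44},
    {"travel": [20, 0, -5], "roll": 0, "jaw": 44},
    {"travel": [15, 0, 0], "roll": 0, "jaw": 44},
    {"travel": [5, 0, 0], "roll": 0, "jaw": 44},
    {"travel": [0, 0, 0], "roll": 0, "jaw": 44},
    {"travel": [0, 0, 0], "roll": 0, "jaw": 44}
  ]
}}

```text
clock: 10.4
tool_pos: [0.5513, 0.106, 0.237]
orientation: [180.0, -0.0, -104.0]
force: [-1.1, -0.8, -0.2]
opening: 0.0438
gripper_force: 0.0
```

```bash
python3 - <<'E'
from h import *
from scipy.spatial.transform import Rotation as Ro
o=ctrl.get_obs();print(o["clock"],o["tool_pos"].round(4),o["force"].round(2))
T=np.eye(4);T[:3,:3]=Ro.from_euler("xyz",o["orientation"],degrees=True).as_matrix();T[:3,3]=o["tool_pos"]
im=ctrl.snapshot("wrist")[:,:,::-1];c=ctrl.snapshot("scene")[:,:,::-1]
P=[.5642,.1508,-.2443]
for b in(47,50):print(b,((proj("wrist",jig2w(pts(b),P),T)-(190,110))*4).round(0).tolist(),((proj("scene",jig2w(pts(b),P))-(230,140))*4).round().tolist())
r=lambda a:cv2.resize(a,None,fx=4,fy=4,interpolation=cv2.INTER_CUBIC)
cv2.imwrite("pics/e1.png",np.hstack([r(im[110:250,190:290]),r(c[140:280,230:330])]))
E
```

```text
10.4 [0.5513 0.106  0.237 ] [-1.08 -0.83 -0.19]
47 [[410.0, 225.0], [317.0, 225.0], [311.0, 657.0], [395.0, 657.0], [196.0, 572.0], [197.0, 618.0], [95.0, 618.0], [93.0, 572.0]] [[66.0, 126.0], [86.0, 150.0], [259.0, 79.0], [238.0, 57.0], [247.0, 118.0], [267.0, 110.0], [293.0, 138.0], [273.0, 146.0]]
50 [[410.0, 225.0], [317.0, 225.0], [311.0, 657.0], [395.0, 657.0], [196.0, 582.0], [197.0, 627.0], [96.0, 627.0], [94.0, 581.0]] [[66.0, 126.0], [86.0, 150.0], [259.0, 79.0], [238.0, 57.0], [251.0, 116.0], [271.0, 108.0], [297.0, 136.0], [277.0, 144.0]]
```

View pics/e1.png

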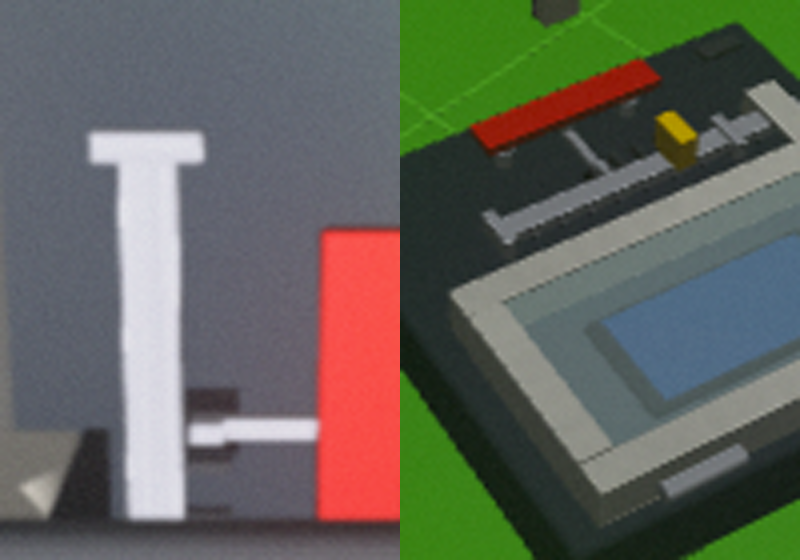

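The scene crop shows the lug top at about (676,127), which fits a bolt slide of 50 mm. The bar's corners are at the same pixels as at the start, so the catch is up. The gripper is clear.

```bash
python3 -c "
from plant import ctrl
print(ctrl.close_job())"
```

```text
the job is handed in; nothing more can be done
None
```

The job is handed in: the bolt is fully home in the hasp at its end stop (about 50 mm), the catch has sprung back up to lock it, and the gripper is clear, at about 10.5 s on the robot's clock.

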